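Rub down the tape on a greeting card

TASK

Pick up the orange-handled rubbing block and rub down the yellow tape on the card: press the block flat and square across the tape at its red-dot end until the sprung bed has sunk about half-way, then sweep slowly along the tape to its far end in one stroke, keeping the bed about half-way down all the way and never down to its stop. Then lift off and stand the block upright in the middle of the cork mat. Leave the felt eraser where it is.

Things in the scene. Friction and masses are not known exactly. Their poses are not given: they have to be found in the camera images.
- block_mid (a point): centre (26 mm above its underside) of the loose rubbing block, 130 g: a white sole 40 (x) x 80 (y) x 12 mm with an orange upright handle 24 (x) x 70 (y) x 40 mm on it, 52 mm high in all. It stands sole down on the table; z points up, x across the narrow way (grip the handle's 24 mm thickness, along x).
- tape_start (a point): the red-dot end of the yellow tape (130 x 24 mm, on a white card), on the top face of a fixed press's sprung bed; sinks with it. x points along the tape to its far end, z up. The level bed's top is 34 mm above the table at rest; it sinks straight down, never tilts, 16 mm to its stop. It starts to sink at 3 N, takes 0.6 N more per mm (8 N half-way) and springs back up.
- tape_end (a point): the far end of the yellow tape, 130 mm from the red dot, same bed and axes. The grey bed is 200 (x) x 110 (y) mm, the tape along its middle, so it reaches 35 mm past each end; round it is a tray 220 x 130 mm, 14 mm high. A like press with a blue tape stands on the table's other side: not the one to rub.
- mat: the cork mat on which the block ends up, 100 (x) x 110 (y) x 4 mm, fixed flat on the table; origin at the centre of its underside, z up.
- eraser_mid (a point): centre of the loose felt eraser (black back, grey felt underside, 50 x 105 x 34 mm): a bystander in line with the block and the mat, not the tool to use; leave it alone.
There are look-alikes about, which are no part of the job. Leave any pink or turquoise look-alike of the part that bears block_mid alone.

How it is judged:
By the outcome, as a careful person would: the job done as asked, in the order asked, and still so for the second after the job is handed in, with the robot touching nothing.
It also fails if it takes over 48 s, if anything falls off the work surface, if the arm or the gripper's body presses on something with over 40 N, if the wrist force passes 120 N, or if a joint passes its speed limit or range.

ROBOT

A 7-joint arm with a two-finger parallel gripper is mounted at the origin on the work surface. World frame = base frame: x ahead of the robot, y to its left, z up, the work surface at z = 0. Lengths are in m, angles in degrees, forces in N, time in s.
With the tool pointing down it reaches from about 0.4 to 0.85 m from the base axis. Payload 10.4 kg.
Tool frame: the origin (TCP) lies at the very end of the fingers, on their centre line; the grasp point (between the pads) lies 19 mm behind it; z points along the fingers, y is the direction in which the jaws open and shut (so a half turn about z gives the same grasp; the last joint's range is limited). The gripper opens to 85 mm and grips with 20 to 120 N. Pads are 22 mm wide; open, the fingers measure 114 mm over their backs; the gripper's body (76 mm by 85 mm) begins 54 mm behind the grasp point. The pads swing forward as they close: fully open they stand 13 mm farther back than shut.
Start: joints at [72.789, 19.034, -3.707, 83.658, 1.238, 77.344, -5.071], TCP at [0.171, -0.601, 0.231] pointing down, gripper open.
Joint ranges: [-148.97, 148.97], [-28.65, 121.19], [-84.17, 76.75], [9.2, 138.47], [-72.65, 252.65], [3.7, 117.97], [-149.18, 149.18]. Speed limits (degrees/s): [127.2, 127.2, 159.86, 159.86, 180, 180, 180].

INTERFACE

Orientations are given as a 3x3 rotation matrix whose columns are the frame's x, y, z axes.
In Python, from workcell import * gives the robot as it stands.
- The arm moves only by the tool drive_tool, never from a script. Its argument "plan" is a list of rows, each an object with "offset": the shift along the tool's x, y, z in units of 30 mm (1.0 is 30 mm), a list of three; "angular": the turn, a rotation vector about the tool's x, y, z in units of 6 degrees (1.0 is 6 degrees), a list of three; "fingers": the gripper command: -1 is fully open, 1 is shut, values between are in proportion. In form: [{"offset": [dx, dy, dz], "angular": [ax, ay, az], "fingers": fingers}, ...]. A call has 1 to 20 rows; each row is the pose to reach, as a shift and turn from the pose commanded when the call began, along the tool's axes at that moment; what a row does not reach only later rows make up. A row lasts 1/8 s, in which the tool goes at most 62.5 mm and 10.7 degrees, less where a joint would pass 70% of its speed; a pose out of reach is approached as far as the arm can. A call with a gripper value outside its range is refused whole. The fingers move at their own pace and stop on an object; "squeeze" is the grip in N (left out, the last holds). Time passes only in rows, so rows that repeat a pose let the fingers close. It gives the time, the measured TCP pose, the force and the opening at its end, in the units of the state.
- get_state(): the state, without advancing time (a new reading comes with each control period).
- snapshot(name): name is "scene" or "top" or "wrist"; returns a dict with "image" (420x560x3 uint8, red, green, blue), "range_z" (420x560 float32, m along the optical axis (not along the pixel's ray), 0 where there is no reading), "mtx" (3x3 intrinsics, pixels), "R" (3x3) and "t" (3): a world point X has camera coordinates R X + t; the wrist camera has in their place "T_tool_cam" (4x4, takes a point from camera to tool coordinates, whose origin is the TCP and whose axes are the flange's). Camera axes: x right, y down, z forward; pixel columns grow to the right and rows downward; lengths in m; the calibration is good to about 2 mm. A picture is of the moment at which its call begins: read the wrist's pose just before it.
- job_done(): hands the job in, once; it reports no verdict.
The state is a dict: "time_s": time; "joints": joint angles; "joint_vel": joint speeds; "effort": joint torques, N m; "eef_pos": TCP position; "tcp_rot": TCP orientation; "contact_force": force on the tool from outside, world axes, zero at the start; "moment": the same for the moment, N m; "opening": finger opening in m.
Only numpy, scipy, OpenCV 4.12 (cv2) and the standard library are available. Lean on these libraries where they do the work, as an engineer would, in place of code of your own. Each camera call takes 0.05 s, during which the arm holds its last target. There are 200 camera calls.

## Working session

There is one attempt and no reset: what is moved stays moved. The work goes in short steps, Python scripts to look and compute and a tool call to move; the robot and the scene stay as the last step left them, time stands still between calls to the robot, and variables do not carry over. Pictures are saved under pics/ and viewed, about 8 in all and at most 12, crops included, and the job is handed in when it is done.

Besides the shell and the picture viewer there is one more tool, called after ">>>" by a JSON object that holds its "op" and its "data", one argument or row to a line. drive_tool: Moves the arm, as the interface text tells. Its arguments: {"type":"object","properties":{"plan":{"type":"array"},"squeeze":{"type":"number"}},"required":["plan"]}

```bash
mkdir -p pics; cat > h.py <<'E'
from workcell import *
import numpy as np, cv2, pickle
def snap(n,name):
    s=get_state(); d=snapshot(n); d['state']=s
    cv2.imwrite(f'pics/{name}.png',d['image'][:,:,::-1]); pickle.dump(d,open(f'pics/{name}.pkl','wb')); return d
def load(name): return pickle.load(open(f'pics/{name}.pkl','rb'))
def campose(d):
    if 'R' in d: R=np.array(d['R']);return R.T,-R.T@np.array(d['t'])
    s=d['state'];T=np.array(d['T_tool_cam']);Rt=np.array(s['tcp_rot']);return Rt@T[:3,:3],Rt@T[:3,3]+np.array(s['eef_pos'])
def cloud(d):
    v,u=np.mgrid[:420,:560];K=np.array(d['mtx']);z=d['range_z']
    P=np.stack([(u-K[0,2])/K[0,0]*z,(v-K[1,2])/K[1,1]*z,z],-1)
    R,c=campose(d);return P@R.T+c
def ray(d,uv,h):
    K=np.array(d['mtx']);R,c=campose(d);q=np.c_[np.atleast_2d(uv),np.ones(len(np.atleast_2d(uv)))]@np.linalg.inv(K).T@R.T
    return c+q*((h-c[2])/q[:,2])[:,None]
E
python3 - <<'E'
from h import *
s=get_state();print({k:np.round(v,3).tolist() for k,v in s.items()})
for n in('top','scene'):
    d=snap(n,n+'0');print(n,campose(d)[1],d['mtx'][0])
E
```

```text
{'time_s': 0.0, 'joints': [72.786, 19.071, -3.708, 83.706, 1.237, 77.343, -5.07], 'joint_vel': [0.125, 0.034, 0.001, 0.024, -0.086, -0.045, 0.048], 'effort': [0.001, -62.544, 0.05, -39.161, 0.016, 0.01, -0.0], 'eef_pos': [0.171, -0.601, 0.231], 'tcp_rot': [[0.962, 0.274, -0.0], [0.274, -0.962, 0.001], [-0.0, -0.001, -1.0]], 'contact_force': [-0.564, 0.266, -0.79], 'moment': [-0.04, -0.01, 0.019], 'opening': 0.086}
top [0.45811618 0.00528864 0.79696629] [446.1319313    0.         276.59743309]
scene [0.98804906 0.48652753 0.64556028] [503.6073221    0.         288.11285791]
```

View pics/top0.png

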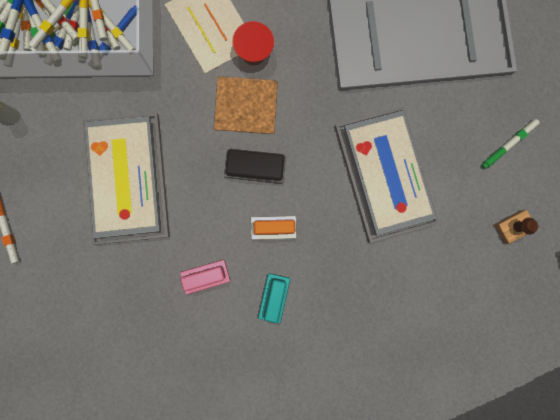

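View pics/scene0.png

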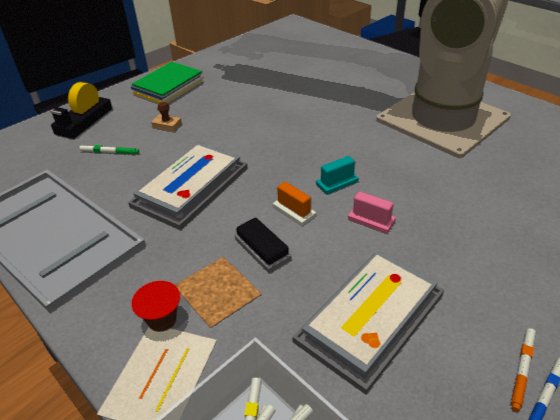

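The top view shows the orange block at about (273,227), the mat at (246,105) and the eraser between them at (255,165). The yellow tape runs from its red dot at (124,214) to (121,140). The pink and turquoise look-alikes are at (205,277) and (274,298).

```bash
python3 - <<'E'
from h import *
d=load('top0');C=cloud(d);hsv=cv2.cvtColor(d['image'],cv2.COLOR_RGB2HSV);H,S,V=[hsv[...,i].astype(int) for i in range(3)]
print('table z',np.median(C[330:400,100:250,2]))
def rep(n,m,box,h):
    k=np.zeros((420,560),np.uint8);x0,y0,x1,y1=box;k[y0:y1,x0:x1]=m[y0:y1,x0:x1]
    cs,_=cv2.findContours(k,cv2.RETR_EXTERNAL,cv2.CHAIN_APPROX_NONE);c=max(cs,key=cv2.contourArea)
    f=np.zeros_like(k);cv2.drawContours(f,[c],-1,1,-1);zz=np.median(C[f>0][:,2])
    P=ray(d,c[:,0,:],h)[:,:2]; r=cv2.minAreaRect((P*1000).astype(np.float32))
    b=cv2.boxPoints(r);e=[(b[1]-b[0]),(b[2]-b[1])];e=max(e,key=np.linalg.norm)
    print(n,'c',np.round(r[0],1),'size',np.round(r[1],1),'long ax deg',round(np.degrees(np.arctan2(e[1],e[0])),1),'depth z',round(float(zz),4))
yel=(H>22)&(H<35)&(S>150)&(V>100)
red=((H<6)|(H>174))&(S>150)
ora=(H>6)&(H<20)&(S>170)&(V>120)
rep('tape',yel,(105,130,140,225),.034)
rep('dot',red,(105,195,140,225),.034)
rep('handle',ora,(245,210,305,245),.052)
rep('sole+handle',(V>140),(240,205,310,250),.012)
rep('mat',(S>100)&(V>60),(205,68,285,140),.004)
rep('eraser',V<35,(215,140,295,190),.034)
rep('card',(V>130),(75,110,170,250),.034)
E
```

```text
table z -0.0005362218444839306
tape c [576.2 231.4] size [128.2  22.3] long ax deg 4.6 depth z 0.0341
dot c [511.2 226.6] size [14.5 14.1] long ax deg 43.8 depth z 0.0345
handle c [481.9 -25.4] size [66.9 20. ] long ax deg 88.5 depth z 0.0517
sole+handle c [483.2 -25.3] size [77.6 38.7] long ax deg 88.5 depth z 0.0495
mat c [706.6  18.4] size [109.   99.4] long ax deg 85.0 depth z 0.0036Traceback (most recent call last):
  File "<stdin>", line 19, in <module>
  File "<stdin>", line 6, in rep
ValueError: max() iterable argument is empty
```

>>> {"op": "drive_tool", "data": {
  "plan": [
    {"offset": [1.5, -1.5, 0], "angular": [0, 0, -1.2], "fingers": -1},
    {"offset": [3, -3.1, 0], "angular": [0, 0, -2.4], "fingers": -1},
    {"offset": [4.5, -4.7, 0], "angular": [0, 0, -3.6], "fingers": -1},
    {"offset": [6, -6.2, 0], "angular": [0, 0, -4.8], "fingers": -1},
    {"offset": [7.5, -7.8, 0], "angular": [0, 0, -6], "fingers": -1},
    {"offset": [9, -9.4, 0], "angular": [0, 0, -7.2], "fingers": -1},
    {"offset": [10.5, -10.9, 0], "angular": [0, 0, -8.4], "fingers": -1},
    {"offset": [12, -12.5, 0], "angular": [0, 0, -9.6], "fingers": -1},
    {"offset": [13.5, -14, 0], "angular": [0, 0, -10.8], "fingers": -1},
    {"offset": [14.5, -15, 0], "angular": [0, 0, -11.6], "fingers": -1},
    {"offset": [15.23, -15.63, 0], "angular": [0, 0, -12.1], "fingers": -1},
    {"offset": [15.23, -15.63, 0], "angular": [0, 0, -12.1], "fingers": -1},
    {"offset": [15.23, -15.63, 0], "angular": [0, 0, -12.1], "fingers": -1},
    {"offset": [15.23, -15.63, 0], "angular": [0, 0, -12.1], "fingers": -1},
    {"offset": [15.23, -15.63, 0], "angular": [0, 0, -12.1], "fingers": -1}
  ]
}}

```text
time_s: 1.98
eef_pos: [0.482, -0.0257, 0.2314]
tcp_rot: [[0.028, 1.0, 0.0], [1.0, -0.028, -0.0], [-0.0, 0.0, -1.0]]
contact_force: [-0.4, 0.4, -0.3]
opening: 0.0855
```

```bash
python3 - <<'E'
from h import *
d=snap('wrist','w1');s=d['state'];C=cloud(d);hsv=cv2.cvtColor(d['image'],cv2.COLOR_RGB2HSV);H,S,V=[hsv[...,i].astype(int) for i in range(3)]
print(campose(d)[1])
k=((H>6)&(H<20)&(S>170)&(V>100)).astype(np.uint8)
cs,_=cv2.findContours(k,cv2.RETR_EXTERNAL,cv2.CHAIN_APPROX_NONE);c=max(cs,key=cv2.contourArea);print(cv2.boundingRect(c))
top=np.zeros_like(k);cv2.drawContours(top,[c],-1,1,-1)
m=(top>0)&(np.abs(C[...,2]-.052)<.004);P=C[m];r=cv2.minAreaRect((P[:,:2]*1000).astype(np.float32));print('top face',r,np.median(P[:,2]))
E
```

```text
[0.4843655  0.03995645 0.37349044]
(266, 154, 21, 63)
top face ((483.3676452636719, -23.463054656982422), (20.764665603637695, 68.90436553955078), 0.3007020056247711) 0.051309323439225174
```

View pics/w1.png

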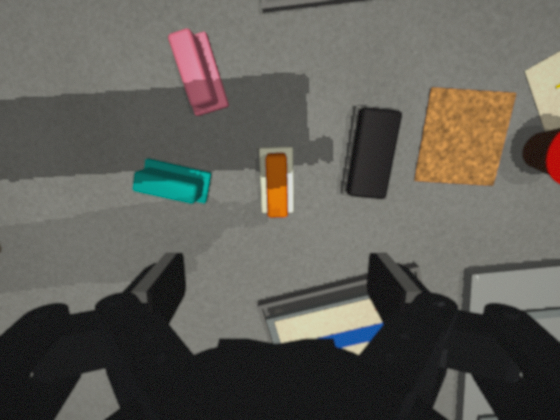

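>>> {"op": "drive_tool", "data": {
  "plan": [
    {"offset": [0.03, 0.03, 1], "angular": [0, 0, 0], "fingers": -1},
    {"offset": [0.03, 0.03, 2.2], "angular": [0, 0, 0], "fingers": -1},
    {"offset": [0.03, 0.03, 3.5], "angular": [0, 0, 0], "fingers": -1},
    {"offset": [0.03, 0.03, 4.7], "angular": [0, 0, 0], "fingers": -1},
    {"offset": [0.03, 0.03, 5.7], "angular": [0, 0, 0], "fingers": -1},
    {"offset": [0.03, 0.03, 6.4], "angular": [0, 0, 0], "fingers": -1},
    {"offset": [0.03, 0.03, 6.9], "angular": [0, 0, 0], "fingers": -1},
    {"offset": [0.03, 0.03, 7.1], "angular": [0, 0, 0], "fingers": -1},
    {"offset": [0.03, 0.03, 7.1], "angular": [0, 0, 0], "fingers": -1},
    {"offset": [0.03, 0.03, 7.1], "angular": [0, 0, 0], "fingers": 0},
    {"offset": [0.03, 0.03, 7.1], "angular": [0, 0, 0], "fingers": 0.2},
    {"offset": [0.03, 0.03, 7.1], "angular": [0, 0, 0], "fingers": 0.4},
    {"offset": [0.03, 0.03, 7.1], "angular": [0, 0, 0], "fingers": 1},
    {"offset": [0.03, 0.03, 7.1], "angular": [0, 0, 0], "fingers": 1},
    {"offset": [0.03, 0.03, 7.1], "angular": [0, 0, 0], "fingers": 1},
    {"offset": [0.03, 0.03, 7.1], "angular": [0, 0, 0], "fingers": 1}
  ],
  "squeeze": 70
}}

```text
time_s: 4.03
eef_pos: [0.4836, -0.024, 0.0187]
tcp_rot: [[0.026, 1.0, 0.001], [1.0, -0.026, -0.0], [-0.0, 0.001, -1.0]]
contact_force: [-0.6, -0.6, 6.3]
opening: 0.0232
```

>>> {"op": "drive_tool", "data": {
  "plan": [
    {"offset": [0, 0, -0.3], "angular": [0, 0, 0], "fingers": 1},
    {"offset": [0, 0, -0.8], "angular": [0, 0, 0], "fingers": 1},
    {"offset": [0, 0, -1.6], "angular": [0, 0, 0], "fingers": 1},
    {"offset": [0, 0, -2.6], "angular": [0, 0, 0], "fingers": 1},
    {"offset": [0.5, 0.05, -3.5], "angular": [0, 0, -0.1], "fingers": 1},
    {"offset": [1.3, 0.12, -4.1], "angular": [0, 0, -0.2], "fingers": 1},
    {"offset": [2.5, 0.2, -4.33], "angular": [0, 0, -0.4], "fingers": 1},
    {"offset": [3.8, 0.32, -4.33], "angular": [0, 0, -0.5], "fingers": 1},
    {"offset": [5.1, 0.43, -4.33], "angular": [0, 0, -0.7], "fingers": 1},
    {"offset": [6.3, 0.53, -4.33], "angular": [0, 0, -0.8], "fingers": 1},
    {"offset": [7.3, 0.61, -4.33], "angular": [0, 0, -0.9], "fingers": 1},
    {"offset": [8, 0.68, -4.33], "angular": [0, 0, -1.02], "fingers": 1},
    {"offset": [8.36, 0.717, -4.33], "angular": [0, 0, -1.02], "fingers": 1},
    {"offset": [8.36, 0.717, -4.33], "angular": [0, 0, -1.02], "fingers": 1},
    {"offset": [8.36, 0.717, -4.33], "angular": [0, 0, -1.02], "fingers": 1},
    {"offset": [8.36, 0.717, -4.33], "angular": [0, 0, -1.02], "fingers": 1}
  ]
}}

```text
time_s: 6.02
eef_pos: [0.5113, 0.2251, 0.1482]
tcp_rot: [[-0.079, 0.997, 0.0], [0.997, 0.079, -0.001], [-0.001, 0.0, -1.0]]
contact_force: [0.3, 0.6, -0.9]
opening: 0.0236
```

```bash
python3 - <<'E'
from h import *
d=snap('wrist','w2');s=d['state'];print(np.round(s['contact_force'],2),s['eef_pos'],s['opening'],np.round(s['moment'],2))
d2=snap('scene','s2')
im=np.hstack([cv2.resize(x['image'],(400,300)) for x in(d,d2)]);cv2.imwrite('pics/c2.png',im[:,:,::-1])
E
```

```text
[ 0.29  0.57 -0.94] [0.51132993 0.22512743 0.14822486] 0.023573388043001745 [0.02 0.01 0.01]
```

View pics/c2.png

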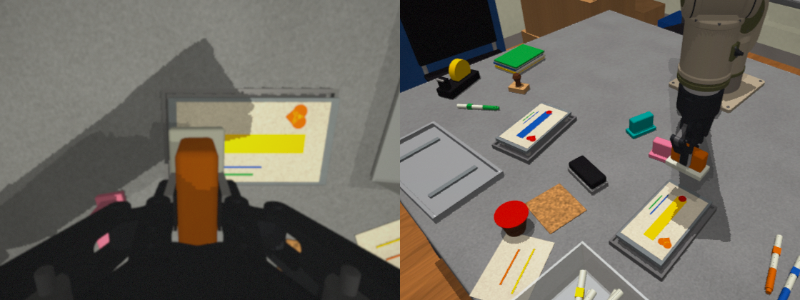

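The block is held in the jaws, and the tape end in the wrist view runs square to the handle. I'll measure both from this close view.

```bash
python3 - <<'E'
from h import *
d=load('w2');C=cloud(d);hsv=cv2.cvtColor(d['image'],cv2.COLOR_RGB2HSV);H,S,V=[hsv[...,i].astype(int) for i in range(3)]
m=((H>22)&(H<35)&(S>150)&(V>60));m[:,:300]=0;m[250:]=0
ys,xs=np.nonzero(m);P=ray(d,np.c_[xs,ys].astype(float),.034)[:,:2]*1000
r=cv2.minAreaRect(P.astype(np.float32));b=cv2.boxPoints(r);print('tape',r,'\n',np.round(b,1),'depth z',np.median(C[m][:,2]))
cc=[ (x,np.median(P[np.abs(P[:,0]-x)<3,1])) for x in range(560,640,10)];print('tape slope',np.degrees(np.polyfit(*np.array(cc).T,1)[0]), np.polyval(np.polyfit(*np.array(cc).T,1),[511.4,641]))
h=((H>5)&(H<20)&(S>150));h[:,:220]=0;h[:,320:]=0;Q=C[h];z=Q[:,2];print('orange z pcts',np.percentile(z[z>0],[2,50,98]))
zt=np.percentile(z,95);T=Q[np.abs(z-zt)<.005];print('handle top',cv2.minAreaRect((T[:,:2]*1000).astype(np.float32)),np.median(T[:,2]))
p=np.polyfit(T[:,1],T[:,2],1);print('top tilt along y deg',np.degrees(np.arctan(p[0])))
w=(S<60)&(V>120);w[190:];w[:150]=0;w[250:]=0;w[:,:225]=0;w[:,320:]=0;W=C[w];print('sole',cv2.minAreaRect((W[:,:2]*1000).astype(np.float32)),np.median(W[:,2]),np.percentile(W[:,2],[5,95]))
E
```

```text
tape ((592.4727172851562, 245.6068115234375), (97.19099426269531, 45.59077072143555), 4.5552239418029785) 
 [[542.2 264.5]
 [545.8 219. ]
 [642.7 226.7]
 [639.1 272.2]] depth z 0.03421180919865391
tape slope 4.846851030985874 [227.20600607 238.16932482]
orange z pcts [0.15766551 0.18064208 0.18228305]
handle top ((511.3951416015625, 230.39234924316406), (24.035783767700195, 59.14243698120117), 4.041857719421387) 0.18071899237918768
top tilt along y deg -0.6160689243291961
sole ((503.07696533203125, 228.95516967773438), (92.62906646728516, 121.69145965576172), 6.685731410980225) 0.03472879386373934 [0.03285595 0.14166578]
```

>>> {"op": "drive_tool", "data": {
  "plan": [
    {"offset": [0.05, 0, 0.4], "angular": [0, 0, 0], "fingers": 1},
    {"offset": [0.05, 0, 1], "angular": [0, 0, 0], "fingers": 1},
    {"offset": [0.05, 0, 1.7], "angular": [0, 0, 0], "fingers": 1},
    {"offset": [0.05, 0, 2.3], "angular": [0, 0, 0], "fingers": 1},
    {"offset": [0.05, 0, 2.7], "angular": [0, 0, 0], "fingers": 1},
    {"offset": [0.05, 0, 2.95], "angular": [0, 0, 0], "fingers": 1},
    {"offset": [0.05, 0, 3.05], "angular": [0, 0, 0], "fingers": 1},
    {"offset": [0.05, 0, 3.12], "angular": [0, 0, 0], "fingers": 1},
    {"offset": [0.05, 0, 3.18], "angular": [0, 0, 0], "fingers": 1},
    {"offset": [0.05, 0, 3.24], "angular": [0, 0, 0], "fingers": 1},
    {"offset": [0.05, 0, 3.3], "angular": [0, 0, 0], "fingers": 1},
    {"offset": [0.05, 0, 3.3], "angular": [0, 0, 0], "fingers": 1},
    {"offset": [0.05, 0, 3.3], "angular": [0, 0, 0], "fingers": 1},
    {"offset": [0.05, 0, 3.3], "angular": [0, 0, 0], "fingers": 1}
  ]
}}

```text
time_s: 7.88
eef_pos: [0.5113, 0.2278, 0.0494]
tcp_rot: [[-0.081, 0.997, 0.001], [0.997, 0.081, 0.0], [0.0, 0.001, -1.0]]
contact_force: [-0.1, -1.2, 3.0]
opening: 0.0233
```

```bash
cat > bed.py <<'E'
from h import *
import sys
d=snap('top',sys.argv[1]);C=cloud(d);s=d['state']
v=d['image'].min(2)
# card: bright low-sat pixels within known card area
hsv=cv2.cvtColor(d['image'],cv2.COLOR_RGB2HSV);m=(hsv[...,1]<110)&(hsv[...,2]>70)
X=C[...,0];Y=C[...,1];Z=C[...,2]
for x0,x1 in((.49,.54),(.56,.60),(.62,.66)):
    k=m&(X>x0)&(X<x1)&(Y>.19)&(Y<.27)&(Z<.037)&(Z>.015);print('card z',x0,k.sum(),np.median(Z[k])*1000 if k.sum() else None)
print('F',np.round(s['contact_force'],2),'M',np.round(s['moment'],2),'tcp',np.round(s['eef_pos'],4),np.round(s['tcp_rot'],3).tolist(),s['opening'],s['time_s'])
E
python3 bed.py t3
```

```text
card z 0.49 94 30.58520128772546
card z 0.56 477 30.61105744833126
card z 0.62 823 30.57323926485811
F [-0.05 -1.19  2.96] M [-0.08 -0.09  0.  ] tcp [0.5113 0.2278 0.0494] [[-0.081, 0.997, 0.001], [0.997, 0.081, 0.0], [0.0, 0.001, -1.0]] 0.023344612074003998 7.875
```

>>> {"op": "drive_tool", "data": {
  "plan": [
    {"offset": [0, 0, 0.03], "angular": [0, 0, 0], "fingers": 1},
    {"offset": [0, 0, 0.06], "angular": [0, 0, 0], "fingers": 1},
    {"offset": [0, 0, 0.1], "angular": [0, 0, 0], "fingers": 1},
    {"offset": [0, 0, 0.13], "angular": [0, 0, 0], "fingers": 1},
    {"offset": [0, 0, 0.15], "angular": [0, 0, 0], "fingers": 1},
    {"offset": [0, 0, 0.15], "angular": [0, 0, 0], "fingers": 1},
    {"offset": [0, 0, 0.15], "angular": [0, 0, 0], "fingers": 1},
    {"offset": [0, 0, 0.15], "angular": [0, 0, 0], "fingers": 1}
  ]
}}

```text
time_s: 8.93
eef_pos: [0.5113, 0.2278, 0.0449]
tcp_rot: [[-0.081, 0.997, 0.001], [0.997, 0.081, 0.0], [0.0, 0.001, -1.0]]
contact_force: [-0.2, -0.4, 6.3]
opening: 0.0228
```

```bash
python3 bed.py t4; python3 -c "
from h import *
d=snap('scene','s4');cv2.imwrite('pics/c4.png',cv2.resize(d['image'][150:400,270:470,::-1],None,fx=2.4,fy=2.4))"
```

```text
card z 0.49 151 27.61875007210246
card z 0.56 465 25.920918293264705
card z 0.62 816 26.125047569413972
F [-0.25 -0.42  6.26] M [-0.11 -0.1   0.01] tcp [0.5113 0.2278 0.0449] [[-0.081, 0.997, 0.001], [0.997, 0.081, 0.0], [0.0, 0.001, -1.0]] 0.022840431932622963 8.925
```

View pics/c4.png

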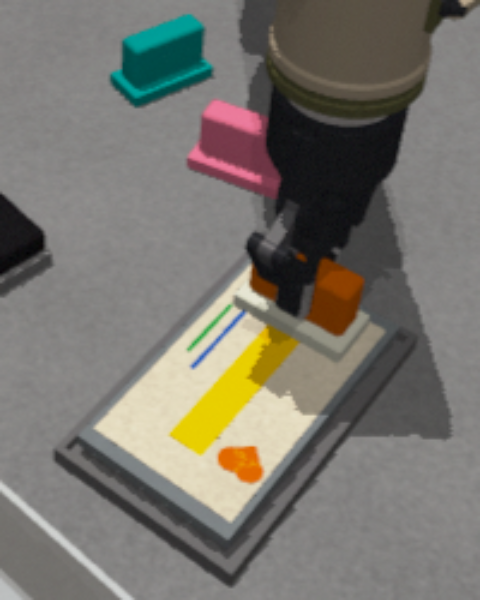

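The block sits flat and square across the tape at its red-dot end. The bed is at about 26 mm, which is half-way down. I'm starting the sweep.

>>> {"op": "drive_tool", "data": {
  "plan": [
    {"offset": [0, 0.03, 0], "angular": [0, 0, 0], "fingers": 1},
    {"offset": [0, 0.09, 0], "angular": [0, 0, 0], "fingers": 1},
    {"offset": [0, 0.17, 0], "angular": [0, 0, 0], "fingers": 1},
    {"offset": [0, 0.25, 0], "angular": [0, 0, 0], "fingers": 1},
    {"offset": [0, 0.33, 0], "angular": [0, 0, 0], "fingers": 1},
    {"offset": [0, 0.41, 0], "angular": [0, 0, 0], "fingers": 1},
    {"offset": [0, 0.49, 0], "angular": [0, 0, 0], "fingers": 1},
    {"offset": [0, 0.57, 0], "angular": [0, 0, 0], "fingers": 1},
    {"offset": [0, 0.65, 0], "angular": [0, 0, 0], "fingers": 1},
    {"offset": [0, 0.73, 0], "angular": [0, 0, 0], "fingers": 1}
  ]
}}

```text
time_s: 10.28
eef_pos: [0.5317, 0.2298, 0.0444]
tcp_rot: [[-0.082, 0.997, -0.002], [0.997, 0.082, -0.0], [-0.0, -0.002, -1.0]]
contact_force: [-4.3, 0.0, 6.9]
opening: 0.023
```

>>> {"op": "drive_tool", "data": {
  "plan": [
    {"offset": [0, 0.08, 0], "angular": [0, 0, 0], "fingers": 1},
    {"offset": [0, 0.16, 0], "angular": [0, 0, 0], "fingers": 1},
    {"offset": [0, 0.24, 0], "angular": [0, 0, 0], "fingers": 1},
    {"offset": [0, 0.32, 0], "angular": [0, 0, 0], "fingers": 1},
    {"offset": [0, 0.4, 0], "angular": [0, 0, 0], "fingers": 1},
    {"offset": [0, 0.48, 0], "angular": [0, 0, 0], "fingers": 1},
    {"offset": [0, 0.56, 0], "angular": [0, 0, 0], "fingers": 1},
    {"offset": [0, 0.64, 0], "angular": [0, 0, 0], "fingers": 1},
    {"offset": [0, 0.72, 0], "angular": [0, 0, 0], "fingers": 1},
    {"offset": [0, 0.8, 0], "angular": [0, 0, 0], "fingers": 1},
    {"offset": [0, 0.88, 0], "angular": [0, 0, 0], "fingers": 1},
    {"offset": [0, 0.96, 0], "angular": [0, 0, 0], "fingers": 1},
    {"offset": [0, 1.04, 0], "angular": [0, 0, 0], "fingers": 1},
    {"offset": [0, 1.12, 0], "angular": [0, 0, 0], "fingers": 1},
    {"offset": [0, 1.2, 0], "angular": [0, 0, 0], "fingers": 1},
    {"offset": [0, 1.28, 0], "angular": [0, 0, 0], "fingers": 1}
  ]
}}

```text
time_s: 12.28
eef_pos: [0.57, 0.233, 0.0444]
tcp_rot: [[-0.082, 0.997, -0.002], [0.997, 0.082, -0.0], [-0.0, -0.002, -1.0]]
contact_force: [-5.1, -0.8, 6.8]
opening: 0.0235
```

```bash
python3 bed.py t5
```

```text
card z 0.49 70 25.413537665252118
card z 0.56 157 26.926020651063975
card z 0.62 654 25.54691489189831
F [-5.08 -0.76  6.82] M [-0.04  0.95  0.01] tcp [0.57   0.233  0.0444] [[-0.082, 0.997, -0.002], [0.997, 0.082, -0.0], [-0.0, -0.002, -1.0]] 0.023500679159113982 12.275
```

>>> {"op": "drive_tool", "data": {
  "plan": [
    {"offset": [0, 0.08, 0], "angular": [0, 0, 0], "fingers": 1},
    {"offset": [0, 0.16, -0.005], "angular": [0, 0, 0], "fingers": 1},
    {"offset": [-0.01, 0.24, -0.01], "angular": [0, 0, 0], "fingers": 1},
    {"offset": [-0.01, 0.32, -0.01], "angular": [0, 0, 0], "fingers": 1},
    {"offset": [-0.01, 0.4, -0.01], "angular": [0, 0, 0], "fingers": 1},
    {"offset": [-0.01, 0.48, -0.01], "angular": [0, 0, 0], "fingers": 1},
    {"offset": [-0.02, 0.56, -0.01], "angular": [0, 0, 0], "fingers": 1},
    {"offset": [-0.02, 0.64, -0.01], "angular": [0, 0, 0], "fingers": 1},
    {"offset": [-0.02, 0.72, -0.01], "angular": [0, 0, 0], "fingers": 1},
    {"offset": [-0.02, 0.8, -0.01], "angular": [0, 0, 0], "fingers": 1},
    {"offset": [-0.02, 0.88, -0.01], "angular": [0, 0, 0], "fingers": 1},
    {"offset": [-0.02, 0.96, -0.01], "angular": [0, 0, 0], "fingers": 1},
    {"offset": [-0.02, 1.04, -0.01], "angular": [0, 0, 0], "fingers": 1},
    {"offset": [-0.02, 1.12, -0.01], "angular": [0, 0, 0], "fingers": 1},
    {"offset": [-0.02, 1.2, -0.01], "angular": [0, 0, 0], "fingers": 1},
    {"offset": [-0.02, 1.28, -0.01], "angular": [0, 0, 0], "fingers": 1}
  ]
}}

```text
time_s: 14.32
eef_pos: [0.6083, 0.2355, 0.0448]
tcp_rot: [[-0.081, 0.997, -0.002], [0.997, 0.081, -0.0], [-0.0, -0.002, -1.0]]
contact_force: [-5.1, -0.5, 7.6]
opening: 0.0233
```

>>> {"op": "drive_tool", "data": {
  "plan": [
    {"offset": [0, 0.08, 0], "angular": [0, 0, 0], "fingers": 1},
    {"offset": [0, 0.16, 0], "angular": [0, 0, 0], "fingers": 1},
    {"offset": [0, 0.24, 0], "angular": [0, 0, 0], "fingers": 1},
    {"offset": [0, 0.32, 0], "angular": [0, 0, 0], "fingers": 1},
    {"offset": [0, 0.4, 0], "angular": [0, 0, 0], "fingers": 1},
    {"offset": [0, 0.48, 0], "angular": [0, 0, 0], "fingers": 1},
    {"offset": [0, 0.56, 0], "angular": [0, 0, 0], "fingers": 1},
    {"offset": [0, 0.64, 0], "angular": [0, 0, 0], "fingers": 1},
    {"offset": [0, 0.72, 0], "angular": [0, 0, 0], "fingers": 1},
    {"offset": [0, 0.8, 0], "angular": [0, 0, 0], "fingers": 1},
    {"offset": [0, 0.88, 0], "angular": [0, 0, 0], "fingers": 1},
    {"offset": [0, 0.96, 0], "angular": [0, 0, 0], "fingers": 1},
    {"offset": [0, 1.02, 0], "angular": [0, 0, 0], "fingers": 1},
    {"offset": [0, 1.06, 0], "angular": [0, 0, 0], "fingers": 1},
    {"offset": [0, 1.07, 0], "angular": [0, 0, 0], "fingers": 1},
    {"offset": [0, 1.07, 0], "angular": [0, 0, 0], "fingers": 1},
    {"offset": [0, 1.07, 0], "angular": [0, 0, 0], "fingers": 1}
  ]
}}

```text
time_s: 16.45
eef_pos: [0.6403, 0.2382, 0.0448]
tcp_rot: [[-0.081, 0.997, -0.002], [0.997, 0.081, -0.0], [0.0, -0.002, -1.0]]
contact_force: [-4.2, -0.6, 6.9]
opening: 0.0232
```

```bash
python3 bed.py t6
```

```text
card z 0.49 0 None
card z 0.56 0 None
card z 0.62 47 26.66805794965521
F [-4.23 -0.55  6.93] M [-0.08  0.93 -0.03] tcp [0.6403 0.2382 0.0448] [[-0.081, 0.997, -0.002], [0.997, 0.081, -0.0], [0.0, -0.002, -1.0]] 0.023193248932970516 16.45
```

>>> {"op": "drive_tool", "data": {
  "plan": [
    {"offset": [0, 0.06, 0], "angular": [0, 0, 0], "fingers": 1},
    {"offset": [0, 0.06, 0], "angular": [0, 0, 0], "fingers": 1},
    {"offset": [0, 0.06, -0.1], "angular": [0, 0, 0], "fingers": 1},
    {"offset": [0, 0.06, -0.3], "angular": [0, 0, 0], "fingers": 1},
    {"offset": [0, 0.06, -0.7], "angular": [0, 0, 0], "fingers": 1},
    {"offset": [0, 0.06, -1.4], "angular": [0, 0, 0], "fingers": 1},
    {"offset": [0, 0.06, -2.3], "angular": [0, 0, 0], "fingers": 1},
    {"offset": [0, 0.06, -3.1], "angular": [0, 0, 0], "fingers": 1},
    {"offset": [0, 0.06, -3.44], "angular": [0, 0, 0], "fingers": 1},
    {"offset": [0, 0.06, -3.44], "angular": [0, 0, 0], "fingers": 1}
  ]
}}

```text
time_s: 17.75
eef_pos: [0.6436, 0.2378, 0.1491]
tcp_rot: [[-0.081, 0.997, 0.001], [0.997, 0.081, 0.0], [0.0, 0.001, -1.0]]
contact_force: [0.6, 0.4, -1.2]
opening: 0.0234
```

>>> {"op": "drive_tool", "data": {
  "plan": [
    {"offset": [-0.5, 0.1, 0], "angular": [0, 0, 0.1], "fingers": 1},
    {"offset": [-1.3, 0.3, 0], "angular": [0, 0, 0.3], "fingers": 1},
    {"offset": [-2.3, 0.5, 0], "angular": [0, 0, 0.5], "fingers": 1},
    {"offset": [-3.4, 0.7, 0], "angular": [0, 0, 0.7], "fingers": 1},
    {"offset": [-4.5, 0.9, 0], "angular": [0, 0, 0.9], "fingers": 1},
    {"offset": [-5.5, 1.1, 0], "angular": [0, 0, 1.1], "fingers": 1},
    {"offset": [-6.4, 1.3, 0], "angular": [0, 0, 1.3], "fingers": 1},
    {"offset": [-7.1, 1.45, 0], "angular": [0, 0, 1.5], "fingers": 1},
    {"offset": [-7.49, 1.55, 0], "angular": [0, 0, 1.6], "fingers": 1},
    {"offset": [-7.49, 1.55, 0], "angular": [0, 0, 1.6], "fingers": 1},
    {"offset": [-7.49, 1.55, 0], "angular": [0, 0, 1.6], "fingers": 1},
    {"offset": [-7.49, 1.55, 0], "angular": [0, 0, 1.6], "fingers": 1}
  ]
}}

```text
time_s: 19.25
eef_pos: [0.7075, 0.019, 0.1483]
tcp_rot: [[0.085, 0.996, 0.0], [0.996, -0.085, 0.0], [0.0, 0.0, -1.0]]
contact_force: [0.4, 0.2, -0.9]
opening: 0.023
```

```bash
python3 - <<'E'
from h import *
d=load('top0');C=cloud(d);hsv=cv2.cvtColor(d['image'],cv2.COLOR_RGB2HSV);H,S,V=[hsv[...,i].astype(int) for i in range(3)]
m=np.zeros((420,560),bool);m[15:70,225:280]=1;m&=((H<6)|(H>174))&(S>150);P=C[m];print('cup',P.min(0),P.max(0))
w=snap('wrist','w7');s=w['state'];print(s['eef_pos'],np.round(s['tcp_rot'],3).tolist(),np.round(s['contact_force'],2),s['opening'])
hsv=cv2.cvtColor(w['image'],cv2.COLOR_RGB2HSV);H,S,V=[hsv[...,i].astype(int) for i in range(3)];C=cloud(w)
m=(H>5)&(H<20)&(S>100)&(V>40)&(np.abs(C[...,2]-.004)<.008);P=C[m][:,:2]*1000
print('mat',m.sum(),np.percentile(P,[1,99],0),cv2.minAreaRect(P.astype(np.float32)))
h=(H>5)&(H<20)&(S>150)&(C[...,2]>.17);Q=C[h];print('handle',cv2.minAreaRect((Q[:,:2]*1000).astype(np.float32)),np.median(Q[:,2]))
t=snap('top','t7');im=np.hstack([cv2.resize(x['image'],(400,300)) for x in(w,t)]);cv2.imwrite('pics/c7.png',im[:,:,::-1])
E
```

```text
cup [ 0.76751592 -0.03280861 -0.00111895] [0.83869856 0.03657697 0.05627614]
[0.70753006 0.0190246  0.14834685] [[0.085, 0.996, 0.0], [0.996, -0.085, 0.0], [0.0, 0.0, -1.0]] [ 0.42  0.16 -0.9 ] 0.02295704340736424
mat 6093 [[657.6163117  -31.82976257]
 [891.13990763  85.3267509 ]] ((746.5180053710938, 38.39984130859375), (277.68194580078125, 176.32432556152344), 50.805641174316406)
handle ((716.134521484375, 28.87957000732422), (74.52137756347656, 82.34362030029297), 44.709896087646484) 0.18076514183498926
```

View pics/c7.png

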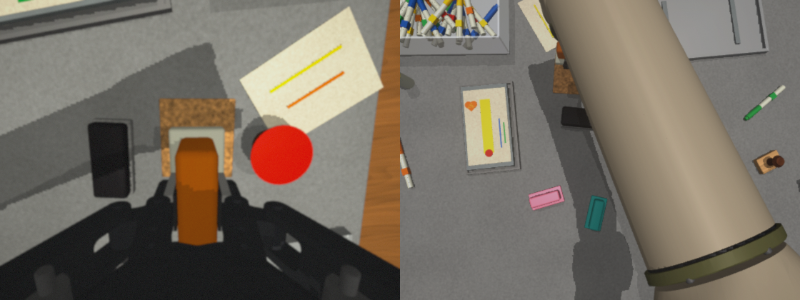

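>>> {"op": "drive_tool", "data": {
  "plan": [
    {"offset": [0, 0, 0.5], "angular": [0, 0, 0], "fingers": 1},
    {"offset": [0, 0, 1.2], "angular": [0, 0, 0], "fingers": 1},
    {"offset": [0, 0, 2], "angular": [0, 0, 0], "fingers": 1},
    {"offset": [0, 0, 2.8], "angular": [0, 0, 0], "fingers": 1},
    {"offset": [0, 0, 3.4], "angular": [0, 0, 0], "fingers": 1},
    {"offset": [0, 0, 3.8], "angular": [0, 0, 0], "fingers": 1},
    {"offset": [0, 0, 3.97], "angular": [0, 0, 0], "fingers": 1},
    {"offset": [0, 0, 4.05], "angular": [0, 0, 0], "fingers": 1},
    {"offset": [0, 0, 4.1], "angular": [0, 0, 0], "fingers": 1},
    {"offset": [0, 0, 4.14], "angular": [0, 0, 0], "fingers": 1},
    {"offset": [0, 0, 4.17], "angular": [0, 0, 0], "fingers": 1},
    {"offset": [0, 0, 4.17], "angular": [0, 0, 0], "fingers": 1},
    {"offset": [0, 0, 4.17], "angular": [0, 0, 0], "fingers": 1}
  ]
}}

```text
time_s: 20.98
eef_pos: [0.7078, 0.0176, 0.0232]
tcp_rot: [[0.087, 0.996, 0.0], [0.996, -0.087, -0.0], [-0.0, 0.0, -1.0]]
contact_force: [0.1, 0.3, -1.8]
opening: 0.0229
```

Still just clear of the mat, so I'll lower in fine steps.

>>> {"op": "drive_tool", "data": {
  "plan": [
    {"offset": [0, 0, 0.01], "angular": [0, 0, 0], "fingers": 1},
    {"offset": [0, 0, 0.02], "angular": [0, 0, 0], "fingers": 1},
    {"offset": [0, 0, 0.03], "angular": [0, 0, 0], "fingers": 1},
    {"offset": [0, 0, 0.03], "angular": [0, 0, 0], "fingers": 1}
  ]
}}

```text
time_s: 21.48
eef_pos: [0.7078, 0.0176, 0.0229]
tcp_rot: [[0.087, 0.996, 0.0], [0.996, -0.087, -0.0], [-0.0, 0.0, -1.0]]
contact_force: [-3.1, 0.0, 5.0]
opening: 0.023
```

>>> {"op": "drive_tool", "data": {
  "plan": [
    {"offset": [0, 0, 0], "angular": [0, 0, 0], "fingers": 0.4},
    {"offset": [0, 0, 0], "angular": [0, 0, 0], "fingers": 0.25},
    {"offset": [0, 0, 0], "angular": [0, 0, 0], "fingers": 0.1},
    {"offset": [0, 0, 0], "angular": [0, 0, 0], "fingers": -0.05},
    {"offset": [0, 0, 0], "angular": [0, 0, 0], "fingers": -0.05},
    {"offset": [0, 0, 0], "angular": [0, 0, 0], "fingers": -0.05}
  ],
  "squeeze": 20
}}

```text
time_s: 22.22
eef_pos: [0.7078, 0.0176, 0.0222]
tcp_rot: [[0.086, 0.996, 0.0], [0.996, -0.086, -0.0], [-0.0, 0.0, -1.0]]
contact_force: [0.3, -0.5, 0.5]
opening: 0.0448
```

Free of the block. Lift straight up, then back off towards the robot.

>>> {"op": "drive_tool", "data": {
  "plan": [
    {"offset": [0, 0, -0.2], "angular": [0, 0, 0], "fingers": -0.05},
    {"offset": [0, 0, -0.6], "angular": [0, 0, 0], "fingers": -0.05},
    {"offset": [0, 0, -1.2], "angular": [0, 0, 0], "fingers": -0.05},
    {"offset": [0, 0, -2], "angular": [0, 0, 0], "fingers": -0.05},
    {"offset": [0, 0, -3], "angular": [0, 0, 0], "fingers": -0.05},
    {"offset": [0, 0, -4], "angular": [0, 0, 0], "fingers": -0.05},
    {"offset": [0, 0, -5], "angular": [0, 0, 0], "fingers": -0.05},
    {"offset": [0, 0, -5.8], "angular": [0, 0, 0], "fingers": -0.05},
    {"offset": [0, -1, -6], "angular": [0, 0, 0], "fingers": -0.05},
    {"offset": [0, -2.5, -6], "angular": [0, 0, 0], "fingers": -0.05},
    {"offset": [0, -4, -6], "angular": [0, 0, 0], "fingers": -0.05},
    {"offset": [0, -5.5, -6], "angular": [0, 0, 0], "fingers": -0.05},
    {"offset": [0, -6.5, -6], "angular": [0, 0, 0], "fingers": -0.05},
    {"offset": [0, -7, -6], "angular": [0, 0, 0], "fingers": -0.05},
    {"offset": [0, -7, -6], "angular": [0, 0, 0], "fingers": -0.05},
    {"offset": [0, -7, -6], "angular": [0, 0, 0], "fingers": -0.05}
  ]
}}

```text
time_s: 24.22
eef_pos: [0.4993, 0.0357, 0.203]
tcp_rot: [[0.087, 0.996, 0.001], [0.996, -0.087, -0.0], [-0.0, 0.001, -1.0]]
contact_force: [0.3, 0.0, -0.1]
opening: 0.0448
```

```bash
python3 - <<'E'
from h import *
t=snap('top','t8');s=snap('scene','s8');w=snap('wrist','w8')
for d in(t,s,w):
    C=cloud(d);hsv=cv2.cvtColor(d['image'],cv2.COLOR_RGB2HSV);H,S=hsv[...,0],hsv[...,1]
    m=(H>5)&(H<20)&(S>150)&(np.abs(C[...,2]-.056)<.004)&(np.abs(C[...,0]-.707)<.06)&(np.abs(C[...,1]-.018)<.06)
    if m.sum()>30: print(m.sum(),cv2.minAreaRect((C[m][:,:2]*1000).astype(np.float32)),np.median(C[m][:,2]))
im=np.hstack([cv2.resize(x['image'],(400,300)) for x in(t,s)]);cv2.imwrite('pics/c8.png',im[:,:,::-1])
E
```

```text
491 ((730.8570556640625, 16.022857666015625), (69.3638687133789, 73.20999908447266), 86.80630493164062) 0.05513819130354869
1676 ((707.3776245117188, 17.736209869384766), (69.85445404052734, 24.489410400390625), 85.52251434326172) 0.05528852485183541
```

View pics/c8.png

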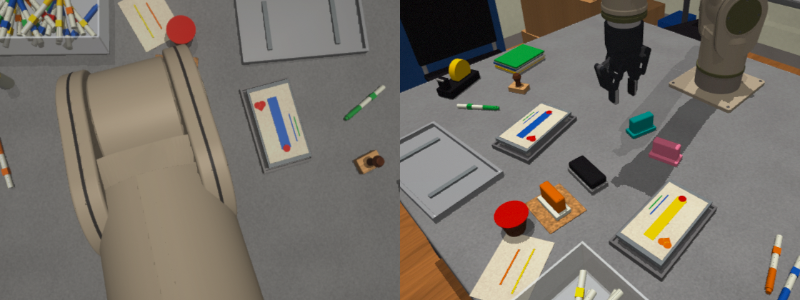

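The block stands upright on the mat. I measure it at (707, 18) mm against a mat centre of (707, 18) mm. The eraser and the look-alikes have not moved.

```bash
python3 -c "
from workcell import *
print(job_done())"
```

```text
the job is handed in; nothing more can be done
None
```

The tape is rubbed down and the block stands upright in the middle of the cork mat. I handed the job in at about 24 s of the 48 s allowed.

- **Rub:** I pressed the block square across the yellow tape at the red dot until the bed was about 8 mm down. I then swept about 131 mm to the far end in one stroke at roughly 19 mm/s. At the points I checked, the card's height on camera put the bed 7.3–8.5 mm down and never near its stop. Vertical force read about 6–8 N (raw), with 4–5 N of drag.
- **Placing:** The last scene picture shows the block upright at (707, 18) mm, within about 1 mm of the mat centre and 0.5° of its axes. The gripper was clear of everything.
- **Bystanders:** The eraser, the pink and turquoise look-alikes, the cup and the blue-tape press show no visible movement. I judged this by eye only.

**Checks that failed or disagreed:**
- The last top-view measurement of the block was no use: the arm hid it and the mask caught the red cup. The placing result therefore rests on the scene camera alone.
- The wrist-camera measurement of the mat was also spoiled by other colours, so the mat centre comes from the first top view.
- One of the three card readings at half-way came out about 1.6 mm higher than the others, and one did again in mid-stroke (by about 1.4 mm). I put both down to the block covering part of the card.

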